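Push the steady block home under the camshaft with the stick from the tin

TASK

Pull the wooden push stick up out of its tin, leaving the tin standing where it is, and use the stick's round steel foot to push the aluminium steady block along its channel, under the camshaft, until it is fully home against the stop. Then stand the stick upright on its foot in the shallow steel tray and let go. Do not touch the block with the gripper, do not knock the camshaft, and leave everything else on the bench where it is.

Things in the scene. Friction and masses are not known exactly. Their poses are not given: they have to be found in the camera images.
- stick: push stick: round wooden stick 18 mm in diameter with a flat round steel foot (36 mm diameter, 14 mm thick) at its lower end; 190 mm long over all, 0.2 kg. It starts standing on its foot in the tin, its top about 105 mm above the rim, and can stand by itself. Origin: centre of the foot's underside; z up along the stick.
- stick_grip (a point): point on the stick's axis 150 mm above the foot's underside (40 mm below its top), a good height to grip
- can: open red tin holding the stick: 86 mm outside diameter, 90 mm high, wall 3 mm, floor 5 mm, loose, 0.7 kg. Origin: centre of its underside, z up. A flat steel file is wedged inside against its +x wall: inner face 33 mm from the tin's axis, top 122 mm above the tin's underside; the stick's foot must pass it on the way up.
- steady: steady block: aluminium block 110 mm long (its x), 48 mm wide (y), 28 mm high, with two 10 mm high ribs across the middle of its top (38 mm high over all), about 0.28 kg. It lies loose in the channel, with 2 mm play on each side. Origin: centre of its underside, +x points along the channel towards the stop.
- steady_back (a point): centre of the block's flat back end (the end away from the stop, nearest the robot), the face to push on, 14 mm above the block's underside
- fixture: fixed camshaft fixture. Channel along its x on a 10 mm thick bed plate: 52 mm wide between two rails 8 mm thick, tops 22 mm above the bench, from x = -160 to +55 mm (plate -170 to +70 mm). A stop plate, top 36 mm above the bench, closes the +x end, its face at x = +55 mm. Origin: on the bench, mid channel, straight below the camshaft's axis.
- home (a point): where the block's origin is when the block is home against the stop: x = 0, y = 0, z = 10 mm of the fixture's frame, mid channel on the bed plate, straight below the camshaft
- camshaft: steel camshaft 360 mm long across the channel on two V-blocks, along its y. Origin: on its axis over mid channel, 72 mm above the bench. Middle journal 32 mm in diameter, 46 mm above the bed plate; cams reach 25 mm from the axis. V-blocks 125 mm to either side, 70 mm long in the fixture's x, tops 77 mm above the bench.
- tray: shallow square steel tray, 130 x 130 mm outside, 18 mm high, walls and floor 4 mm thick, loose, about 0.8 kg. Origin: centre of its underside, z up. Its floor is 4 mm above the bench.
- can2: bystander: second red tin of the same size, filled with pliers, a brush and a rod up to about 180 mm high; no push stick in it. Origin: centre of its underside.
- spanner: bystander: steel spanner 170 mm long lying flat near the left edge of the bench. Origin: centre of its underside.
- cap: bystander: small aluminium bearing cap 46 x 26 x 24 mm on the bench between the channel and the left-hand (+y) place. Origin: centre of its underside.
- collar: bystander: steel collar 40 mm outside diameter, 16 mm high, on the bench between the channel and the right-hand (-y) place. Origin: centre of its underside.
- oil: bystander: oil bottle 56 mm in diameter, 150 mm high. Origin: centre of its underside.
Mind the look-alikes: they are no part of the job. What is meant by the steady is not red, and is the smaller of those in its own colour.

How it is judged:
By the outcome, as a careful person would: the job done as asked, in the order asked, and still so for the second after the job is handed in, with the robot touching nothing.
It also fails if it takes over 58 s, if anything falls off the work surface, if the arm or the gripper's body presses on something with over 40 N, if the wrist force passes 120 N, or if a joint passes its speed limit or range.

ROBOT

A 6-joint arm with a two-finger parallel gripper is mounted at the origin on the work surface. World frame = base frame: x ahead of the robot, y to its left, z up, the work surface at z = 0. Lengths are in m, angles in rad, forces in N, time in s.
With the tool pointing down it reaches from about 0.35 to 0.775 m from the base axis. Payload 7.3 kg.
Tool frame: the origin (TCP) lies midway between the tips of the shut fingers; the grasp point (between the pads) lies 19 mm behind it (tcp_to_grasp is the distance from the TCP to the grasp point, in m); z points along the fingers, y is the line along which they close (so a half turn about z gives the same grasp; the last joint's range is limited). The gripper opens to 92 mm and grips with 3 to 60 N. Pads are 19 mm wide; open, the fingers measure 130 mm over their backs; the gripper's body (75 mm by 190 mm) begins 47 mm behind the grasp point.
Start: joints at [1.035, 0.342, 1.524, -0, 1.275, -0.146], TCP at [0.199, 0.486, 0.227] pointing down, gripper open.
Joint ranges: [-2.53, 2.53], [-0.77, 2.02], [0.04, 2.7], [-1, 4.14], [0.28, 2.66], [-3.11, 3.11]. Speed limits (rad/s): [2.57, 2.57, 3.14, 3.14, 3.14, 3.14].

INTERFACE

Orientations are given as [roll, pitch, yaw] about the fixed x, y, z axes, in that order (R = Rz(yaw) Ry(pitch) Rx(roll)).
In Python, from cell import observe, read_camera, calibration, hand_in, tcp_to_grasp gives the robot as it stands.
- The arm moves only by the tool send_rows, never from a script. Its argument "targets" is a list of rows, each a list of 5 numbers: the opening, from 0 (shut) to 1 (fully open), then the shift along the world's x, y, z in m, then the turn about the world's z in rad. A call has 1 to 5 rows; each row shifts and turns the commanded pose from where the row before left it; what a row does not reach is not made up. A row lasts 1/10 s, in which the tool goes at most 50 mm and 8.59 degrees, less where a joint would pass 70% of its speed; a pose out of reach is approached as far as the arm can. A call is refused whole if a number of a shift passes 0.05 or a number of a turn 0.15, either way. A call with a gripper value outside its range is refused whole. The fingers move at their own pace and stop on an object; "grip_force" is the grip in N (left out, the last holds). Time passes only in rows, so rows that do not move let the fingers close. It gives the time, the measured TCP pose, the force, the opening and the grip force at its end, in the units of the state.
- observe(): the state, without advancing time (a new reading comes with each control period).
- read_camera(name): name is "scene" or "top" or "wrist"; returns (picture, depth): 400x640x3 uint8, red, green, blue; 400x640 float32, m along the optical axis (not along the pixel's ray), 0 where there is no reading.
- calibration(name): a dict with "intrinsics" (3x3 intrinsics, pixels), "world_to_cam" (4x4, takes a point from world to camera coordinates); the wrist camera has in their place "hand_eye" (4x4, takes a point from camera to tool coordinates, whose origin is the TCP and whose axes are the flange's). Camera axes: x right, y up, looking along -z (the intrinsics and any distortion apply to the point x, -y, -z); pixel columns grow to the right and rows downward; lengths in m; the calibration is good to about 2 mm. A picture is of the moment at which its call begins: read the wrist's pose just before it. calibration takes no time and is no camera call.
- hand_in(): hands the job in; it is judged then, once.
The state is a dict: "time": time; "qpos": joint angles; "qvel": joint speeds; "joint_efforts": joint torques, N m; "tool_pos": TCP position; "tool_rot": TCP orientation; "contact_force": force on the tool from outside, world axes, zero at the start; "torque": the same for the moment, N m; "opening": finger opening in m; "grip_force": force on a finger pad.
Only numpy, scipy, OpenCV 4.12 (cv2) and the standard library are available. Lean on these libraries where they do the work, as an engineer would, in place of code of your own. Each camera call takes 0.05 s, during which the arm holds its last target. There are 200 camera calls.

## Working session

There is one attempt and no reset: what is moved stays moved. The work goes in short steps, Python scripts to look and compute and a tool call to move; the robot and the scene stay as the last step left them, time stands still between calls to the robot, and variables do not carry over. Pictures are saved under pics/ and viewed, at most 10 in all, crops included, and the job is handed in when it is done.

Besides the shell and the picture viewer there is one more tool, called by a JSON object that holds its "fn" and its "kwargs", one argument or row to a line. send_rows: Moves the arm, as the interface text tells. Its arguments: {"type":"object","properties":{"targets":{"type":"array","items":{"type":"array","items":{"type":"number"}}},"grip_force":{"type":"number"}},"required":["targets"]}

```bash
mkdir -p pics
cat > h.py <<'E'
import numpy as np, cv2
from cell import observe, read_camera, calibration, hand_in, tcp_to_grasp
def pts(name, depth):
    c=calibration(name);K=np.array(c["intrinsics"]);M=np.linalg.inv(np.array(c["world_to_cam"]))
    v,u=np.mgrid[:400,:640]
    x=(u-K[0,2])/K[0,0]*depth;y=(v-K[1,2])/K[1,1]*depth
    P=np.stack([x,-y,-depth,np.ones_like(depth)],-1)@M.T
    P=P[...,:3];P[depth<=0]=np.nan
    return P
def grab(name):
    im,d=read_camera(name); return im,d,(pts(name,d) if name!="wrist" else None)
E
python3 - <<'E'
from h import *
for n in("top","scene"):
    im,d,P=grab(n); cv2.imwrite(f"pics/{n}0.png",im[...,::-1]); np.savez(f"{n}0.npz",im=im,P=P)
    c=calibration(n); print({k:(np.round(v,3).tolist() if not isinstance(v,str) else v) for k,v in c.items()})
print(observe(), tcp_to_grasp)
E
```

```text
{'intrinsics': [[452.626, 0.0, 317.816], [0.0, 452.626, 201.027], [0.0, 0.0, 1.0]], 'world_to_cam': [[-0.011, -1.0, -0.005, 0.05], [0.996, -0.011, 0.085, -0.521], [-0.085, -0.004, 0.996, -1.578], [0.0, 0.0, 0.0, 1.0]]}
{'intrinsics': [[411.217, 0.0, 318.954], [0.0, 411.217, 196.075], [0.0, 0.0, 1.0]], 'world_to_cam': [[0.265, 0.964, -0.022, -0.178], [-0.611, 0.185, 0.769, 0.205], [0.746, -0.191, 0.638, -1.475], [0.0, 0.0, 0.0, 1.0]]}
{'time': 0.1, 'qpos': array([ 1.03496940e+00,  3.42629696e-01,  1.52493732e+00,  1.87181525e-05,
        1.27539480e+00, -1.45990958e-01]), 'qvel': array([ 1.03446072e-04, -4.32255002e-05, -3.41465786e-03,  3.58710803e-04,
        1.58203218e-03,  4.22759379e-04]), 'joint_efforts': array([ 2.12229810e-03, -4.32004845e+01, -2.44694763e+01,  7.20178569e-02,
        5.26496745e-02, -3.35208085e-05]), 'tool_pos': array([0.19929881, 0.4853022 , 0.22612106]), 'tool_rot': array([-3.14024066e+00, -2.16885335e-04,  2.75175108e+00]), 'contact_force': array([ 0.41005508, -0.6059979 , -0.78214571]), 'torque': array([0.02301655, 0.01974789, 0.06519628]), 'grip_force': 0.0, 'opening': 0.09185139461791186} 0.0188
```

View pics/top0.png

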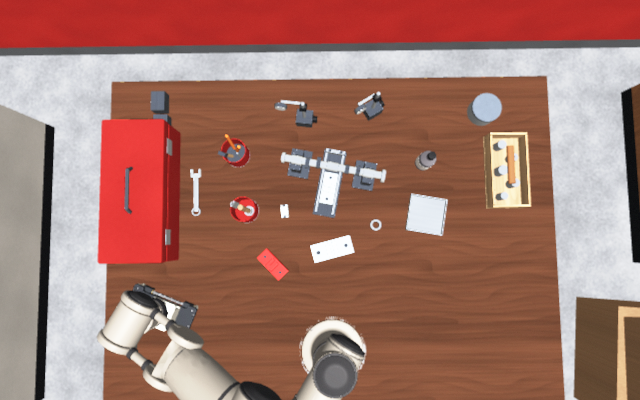

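View pics/scene0.png

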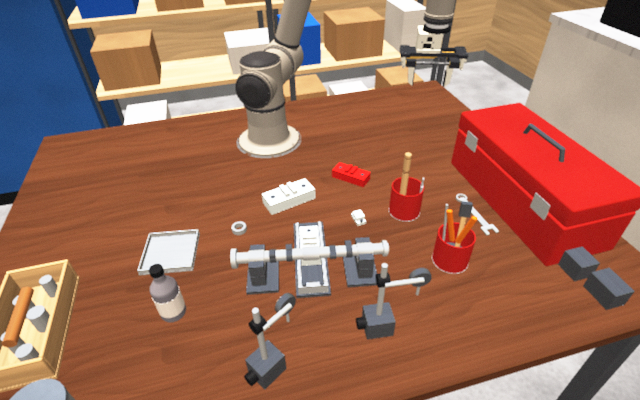

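The top view shows the stick tin at (244,209), with a second tin at (235,152). The fixture runs along (322,215)–(335,150) and the tray is at (427,214). There are three steady candidates: white-silver large (332,249), red (272,264), and the small aluminium block in the channel (~(328,190)). The one in the channel fits, as it is not red and is the smaller of the aluminium pair. I'll confirm that in an enlarged crop and measure.

Run:
```python
from h import *
t=np.load("top0.npz");im,P=t["im"],t["P"]
cv2.imwrite("pics/crop.png",np.hstack([cv2.resize(im[140:225,285:385,::-1],None,fx=4,fy=5,interpolation=2),cv2.resize(im[185:235,210:290,::-1],(400,425),interpolation=2)]))
s=np.load("scene0.npz");si,sp=s["im"],s["P"]
def rect(m,tag,Q):
    p=Q[m][:,:2]; 
    if len(p)<8: print(tag,len(p));return
    r=cv2.minAreaRect(p.astype(np.float32)*1000);print(tag,len(p),np.round(r[0]),np.round(r[1]),round(r[2],1),'z',np.round(np.nanpercentile(Q[m][:,2],[5,50,95]),3))
def win(u0,u1,v0,v1):
    w=np.zeros((400,640),bool);w[v0:v1,u0:u1]=1;return w
x,y,z=P[...,0],P[...,1],P[...,2]
rect(win(400,455,188,240)&(z>.012)&(z<.025),"tray rim",P)
rect(win(400,455,188,240)&(z>.001)&(P[...,2]<.03)&(im.min(-1)>130),"tray white",P)
w=win(225,265,190,228)
red=(im[...,0]>120)&(im[...,1]<60)
rect(w&(z>.08)&(z<.1),"can rim",P)
rect(w&(z>.105)&(z<.15),"file?",P)
rect(w&(z>.165),"stick top",P)
ws=win(385,430,145,225);z2=sp[...,2]
rect(ws&(z2>.17)&(z2<.25),"stick top scene",sp)
for h in(.11,.13,.15,.17,.185): rect(ws&(abs(z2-h)<.008),f"stick scene {h}",sp)
rect(ws&(z2>.082)&(z2<.1)&(si[...,0]>120)&(si[...,1]<70),"can rim scene",sp)
w=win(300,360,140,225)
for a,b in((.004,.014),(.016,.027),(.03,.042),(.042,.055)): rect(w&(z>a)&(z<b)&(np.hypot(x-.0,y)>.3),f"fix {a}",P)
w=win(275,395,140,200); rect(w&(z>.082),"cam hi",P)
np.set_printoptions(linewidth=220)
print((z[146:220:3,312:350:2]*1000).astype(int))
print("x",np.round(x[146:220:12,330],3),"y",np.round(y[180,312:350:6],3))
```

```text
tray rim 193 [ 471. -333.] [144. 132.] 80.2 z [0.012 0.017 0.023]
tray white 1086 [ 471. -341.] [137. 135.] 80.9 z [0.001 0.006 0.02 ]
can rim 95 [492. 300.] [84. 82.] 89.8 z [0.083 0.089 0.098]
file? 21 [495. 309.] [57. 17.] 69.7 z [0.106 0.124 0.148]
stick top 33 [489. 288.] [16. 16.] 43.5 z [0.171 0.194 0.198]
stick top scene 72 [494. 285.] [17. 17.] 44.7 z [0.171 0.187 0.194]
stick scene 0.11 39 [503. 303.] [56. 11.] 68.6 z [0.103 0.11  0.117]
stick scene 0.13 33 [497. 284.] [17.  8.] 63.9 z [0.122 0.129 0.136]
stick scene 0.15 32 [496. 283.] [17.  8.] 56.0 z [0.143 0.149 0.157]
stick scene 0.17 39 [497. 285.] [18. 12.] 71.6 z [0.163 0.17  0.177]
stick scene 0.185 45 [493. 283.] [20. 13.] 13.5 z [0.178 0.187 0.193]
can rim scene 130 [495. 294.] [81. 86.] 72.1 z [0.083 0.087 0.09 ]
fix 0.004 1040 [592.   1.] [213. 303.] 89.4 z [0.004 0.008 0.013]
fix 0.016 257 [581.  10.] [205. 226.] 78.9 z [0.017 0.021 0.026]
fix 0.03 397 [600.  39.] [142. 221.] 78.7 z [0.031 0.037 0.041]
fix 0.042 91 [616.  42.] [131. 187.] 78.5 z [0.042 0.045 0.051]
cam hi 596 [630.  -6.] [361.  59.] 81.1 z [0.
[... 9577 characters left out ...]
       2                    1                    6                    2                  -14                    1                   -3]
 [                  -6                    0                   -3                    1                   -3                    0                   -8                   -4                    0                    0
                     1                    4                   -3                    0                   -3                    0                   -3                    0                    2]]
x [0.724 0.676 0.623 0.587 0.544 0.504 0.462] y [ 0.064  0.042  0.021 -0.    -0.021 -0.044 -0.066]<stdin>:27: RuntimeWarning: invalid value encountered in cast
```

View pics/crop.png

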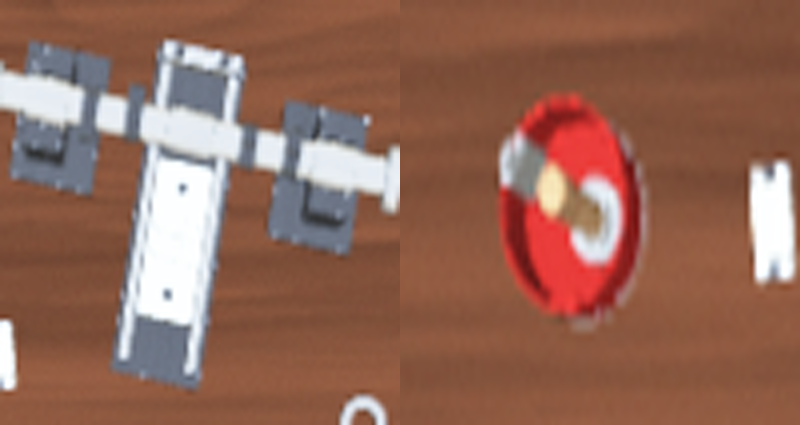

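The crop confirms it: the white-silver block with ribs lies between the rails, short of the camshaft (its back end is at about full-image pixel (325,203)). The stick's foot sits on the side of the tin away from the file. One more measurement of the fixture from the saved data.

Run:
```python
from h import *
for n,(u0,u1,v0,v1) in {"top":(300,360,140,225),"scene":(285,345,215,300)}.items():
    s=np.load(n+"0.npz");P=s["P"];im=s["im"].astype(int)
    w=np.zeros((400,640),bool);w[v0:v1,u0:u1]=1
    # camshaft: z>.078 wide
    wc=np.zeros((400,640),bool)
    if n=="top": wc[145:190,278:392]=1
    else: wc[235:270,225:395]=1
    z=P[...,2]
    m=wc&(z>.079)&(z<.1); Q=P[m][:,:2].astype(np.float32)
    l=cv2.fitLine(Q,cv2.DIST_HUBER,0,.001,.001).ravel(); th=np.arctan2(-l[0]*np.sign(l[1]),abs(l[1]));
    t=(Q-l[2:])@l[:2]; mid=l[2:]+l[:2]*(np.percentile(t,.5)+np.percentile(t,99.5))/2
    print(n,"cam th",np.degrees(th),"len",np.ptp(t),"mid",mid)
    for deg in (-11,):
        a=np.radians(deg); ex=np.array([np.cos(a),np.sin(a)]);ey=np.array([-ex[1],ex[0]])
        o=np.array([.63,-.006])
        L=(P[...,:2]-o); X=L@ex;Y=L@ey
        mb=w&(z>.028)&(z<.06)&(X<-.03)&(X>-.2)&(abs(Y)<.04)&(im.min(-1)>100)
        q=np.stack([X[mb],Y[mb]],-1)*1000
        print("block",cv2.minAreaRect(q.astype(np.float32)),np.percentile(q,[2,50,98],axis=0).round(1).tolist(), "backslope",)
        for sg in(1,-1):
            mr=w&(z>.014)&(z<.028)&(X<-.04)&(X>-.155)&(sg*Y>.02)&(sg*Y<.045)&(im.min(-1)>120)
            q=np.stack([X[mr],Y[mr]],-1).astype(np.float32)*1000
            if len(q)>5: f=cv2.fitLine(q,cv2.DIST_HUBER,0,.1,.01).ravel();print("rail",sg,len(q),"ang",np.degrees(np.arctan(f[1]/f[0])),"Y at -100",f[3]+(-100-f[2])*f[1]/f[0])
        ms=w&(z>.027)&(z<.045)&(X>.03)&(abs(Y)<.035)
        if ms.sum()>3: print("stop X",np.percentile(X[ms]*1000,[5,50,95]).round(1),"Y",np.percentile(Y[ms]*1000,[2,98]).round(1))
        mp=w&(z>.003)&(z<.03)&(abs(Y)<.03); print("plate X",np.percentile(X[mp]*1000,[.5,1,99.5]).round(1))
```

```text
top cam th -10.939494 len 0.36145753 mid [ 0.6341302  -0.00791097]
block ((-90.11947631835938, 3.0599098205566406), (121.40826416015625, 64.8670425415039), 2.605994701385498) [[-120.4, -22.6], [-77.4, 0.9], [-31.4, 24.0]] backslope
rail 1 78 ang 0.09340809 Y at -100 31.293049
rail -1 74 ang -0.6736181 Y at -100 -28.639032
stop X [58.4 65.3 70.9] Y [-32.3  32.5]
plate X [-188.5 -185.8  113.5]
scene cam th -10.953264 len 0.3618508 mid [ 0.6410904  -0.01276382]
block ((-81.95110321044922, -2.634735107421875), (47.704627990722656, 78.35904693603516), 89.90379333496094) [[-117.0, -25.5], [-73.3, -2.5], [-46.5, 20.2]] backslope
rail 1 78 ang -0.012748285 Y at -100 27.683178
rail -1 79 ang 0.13693874 Y at -100 -32.5557
stop X [64.8 71.9 76.2] Y [-34.5  29.5]
plate X [-160.5 -159.9   79.5]
```

{"fn": "send_rows", "kwargs": {
  "targets": [
    [1,0.05,-0.03,0,0.1],
    [1,0.05,-0.03,0,0.1],
    [1,0.05,-0.03,0,0.1],
    [1,0.05,-0.03,0.0,0.1]
  ]
}}

```text
time: 0.5
tool_pos: [0.3722, 0.3815, 0.2265]
tool_rot: [-3.141, -0.0, -3.127]
contact_force: [0.2, 1.2, 0.1]
opening: 0.0923
grip_force: 0.0
```

{"fn": "send_rows", "kwargs": {
  "targets": [
    [1,0.02,-0.015,0,0.14],
    [1,0.02,-0.015,0,0.14],
    [1,0.02,-0.015,0,0.14],
    [1,0.02,-0.015,0,0.14],
    [1,0,0,0,0.14]
  ]
}}

```text
time: 1.0
tool_pos: [0.4531, 0.3208, 0.2261]
tool_rot: [-3.141, -0.001, -2.429]
contact_force: [0.1, 0.4, 0.3]
opening: 0.0916
grip_force: 0.0
```

{"fn": "send_rows", "kwargs": {
  "targets": [
    [1,0,0,0,0.14],
    [1,0,0,0,0.14],
    [1,0,0,0,0.14],
    [1,0,0,0,0.14],
    [1,0,0,0,0]
  ]
}}

```text
time: 1.5
tool_pos: [0.4508, 0.3226, 0.2263]
tool_rot: [3.141, -0.001, -1.87]
contact_force: [-0.4, 1.0, -0.7]
opening: 0.0919
grip_force: 0.0
```

```bash
cat > w.py <<'E'
from h import *
from scipy.spatial.transform import Rotation as R
def wrist(pic=None):
    s=observe();im,d=read_camera("wrist");c=calibration("wrist");K=np.array(c["intrinsics"]);H=np.array(c["hand_eye"])
    T=np.eye(4);T[:3,:3]=R.from_euler("xyz",s["tool_rot"]).as_matrix();T[:3,3]=s["tool_pos"]
    v,u=np.mgrid[:400,:640]
    P=np.stack([(u-K[0,2])/K[0,0]*d,-(v-K[1,2])/K[1,1]*d,-d,np.ones_like(d)],-1)@(T@H).T
    P=P[...,:3];P[d<=0]=np.nan
    if pic: cv2.imwrite(pic,im[...,::-1])
    return s,im,P
E
python3 - <<'E'
from w import *
s,im,P=wrist("pics/w1.png"); print(s["tool_pos"],s["tool_rot"],s["qpos"].round(2))
def st(P,tag):
    x,y,z=P[...,0],P[...,1],P[...,2]
    m=(abs(z-.192)<.008)&(np.hypot(x-.491,y-.287)<.03)
    print(tag,"top",m.sum(),np.nanmedian(P[m],0) if m.any() else "")
    m=(abs(z-.089)<.006)&(np.hypot(x-.493,y-.298)<.06)
    if m.sum()>5: print(tag,"rim",cv2.minEnclosingCircle(P[m][:,:2].astype(np.float32)*1000))
st(P,"w"); print(np.nanpercentile(P[...,2],[1,50,99]))
E
```

```text
[0.45082595 0.3226403  0.22634564] [ 3.14090059e+00 -5.67945904e-04 -1.87021751e+00] [ 0.48  0.4   1.44  0.    1.3  -2.36]
w top 573 [0.48874955 0.28782787 0.195196  ]
w rim ((492.7472839355469, 299.5804443359375), 42.919002532958984)
[-0.00134205  0.00155075  0.34075664]
```

View pics/w1.png

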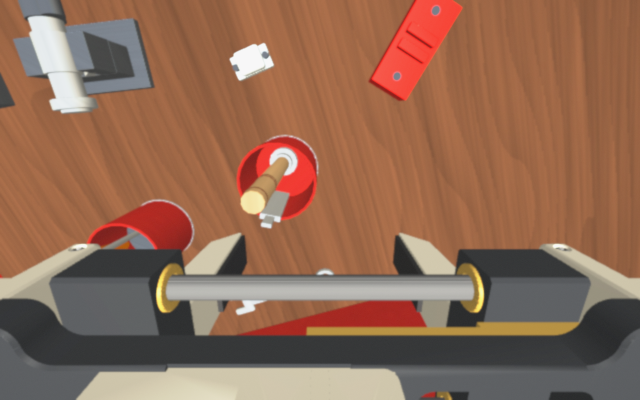

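The wrist view shows the stick's top at (253,202), its foot at (284,160) in the tin, and the file at (272,208). I'll move above the stick, then down.

{"fn": "send_rows", "kwargs": {
  "targets": [
    [1,0.02,-0.018,0,0.1],
    [1,0.018,-0.017,0,0.007],
    [1,0,0,0,0],
    [1,0,0,-0.03,0],
    [1,0,0,-0.03,0]
  ],
  "grip_force": 40
}}

```text
time: 2.05
tool_pos: [0.4891, 0.2882, 0.1667]
tool_rot: [-3.14, 0.002, -1.768]
contact_force: [0.1, -1.4, -0.6]
opening: 0.0917
grip_force: 0.0
```

{"fn": "send_rows", "kwargs": {
  "targets": [
    [1,0,0,-0.03,0],
    [1,0,0,0,0],
    [1,0,0,0,0]
  ]
}}

```text
time: 2.35
tool_pos: [0.4887, 0.2881, 0.1371]
tool_rot: [3.141, -0.0, -1.766]
contact_force: [0.0, 0.3, -0.3]
opening: 0.0919
grip_force: 0.0
```

{"fn": "send_rows", "kwargs": {
  "targets": [
    [0.35,0,0,0,0],
    [0.25,0,0,0,0],
    [0.2,0,0,0,0],
    [0,0,0,0,0],
    [0,0,0,0,0]
  ],
  "grip_force": 40
}}

```text
time: 2.85
tool_pos: [0.4891, 0.2878, 0.1371]
tool_rot: [-3.141, 0.0, -1.765]
contact_force: [-0.5, 0.6, -0.4]
opening: 0.0565
grip_force: 0.0
```

{"fn": "send_rows", "kwargs": {
  "targets": [
    [0,0,0,0,0],
    [0,0,0,0,0],
    [0,0,0,0,0]
  ]
}}

```text
time: 3.15
tool_pos: [0.489, 0.2877, 0.1367]
tool_rot: [3.141, -0.0, -1.764]
contact_force: [-0.3, -0.0, 0.7]
opening: 0.0326
grip_force: 0.0
```

{"fn": "send_rows", "kwargs": {
  "targets": [
    [0,0,0,0.01,0],
    [0,0,0,0.01,0],
    [0,0,0,0.01,0],
    [0,0,0,0,0]
  ]
}}

```text
time: 3.55
tool_pos: [0.4899, 0.2881, 0.1688]
tool_rot: [-3.139, 0.002, -1.764]
contact_force: [0.1, 0.6, -1.2]
opening: 0.0176
grip_force: 40.0
```

The fingers were slow and closed during the lift, so the grip is probably high. I'll set the stick back down and regrip.

{"fn": "send_rows", "kwargs": {
  "targets": [
    [0,0,0,-0.005,0],
    [0,0,0,-0.003,0],
    [0,0,0,0,0]
  ]
}}

```text
time: 3.85
tool_pos: [0.4882, 0.2874, 0.1574]
tool_rot: [3.139, -0.001, -1.764]
contact_force: [-0.5, -0.4, -2.1]
opening: 0.0172
grip_force: 40.0
```

Run:
```python
from h import *
im,d,P=grab("scene"); cv2.imwrite("pics/s1.png",cv2.resize(im[60:240,330:510,::-1],None,fx=3,fy=3,interpolation=2))
```

```text
(no output)
```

View pics/s1.png

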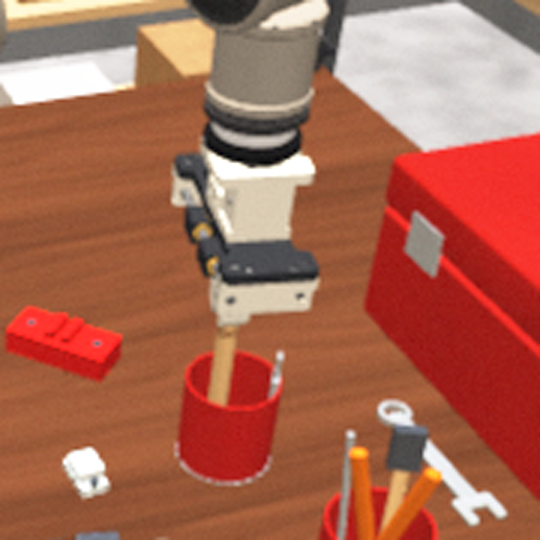

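The stick hangs upright in the gripper at crop (225,360), the tin is in place, and the file is at (278,370). I'll lower it until contact.

{"fn": "send_rows", "kwargs": {
  "targets": [
    [0,0,0,-0.003,0],
    [0,0,0,0,0]
  ],
  "grip_force": 20
}}

```text
time: 4.1
tool_pos: [0.4889, 0.2877, 0.1554]
tool_rot: [3.141, -0.0, -1.764]
contact_force: [-0.2, 0.4, -1.8]
opening: 0.0173
grip_force: 20.0
```

{"fn": "send_rows", "kwargs": {
  "targets": [
    [0,0,0,-0.003,0],
    [0,0,0,0,0]
  ]
}}

```text
time: 4.3
tool_pos: [0.4899, 0.2881, 0.155]
tool_rot: [-3.139, 0.002, -1.764]
contact_force: [-1.9, -1.1, 11.1]
opening: 0.0176
grip_force: 20.0
```

{"fn": "send_rows", "kwargs": {
  "targets": [
    [0.4,0,0,0.002,0],
    [0.4,0,0,0,0],
    [0.4,0,0,0,0],
    [0.4,0,0,0,0]
  ]
}}

```text
time: 4.7
tool_pos: [0.4889, 0.2877, 0.1545]
tool_rot: [3.141, -0.0, -1.764]
contact_force: [-0.1, -0.0, -0.6]
opening: 0.0367
grip_force: 0.0
```

{"fn": "send_rows", "kwargs": {
  "targets": [
    [0.4,0,0,-0.01,0],
    [0.4,0,0,-0.009,0],
    [0,0,0,0,0],
    [0,0,0,0,0],
    [0,0,0,0,0]
  ],
  "grip_force": 45
}}

```text
time: 5.2
tool_pos: [0.4891, 0.2878, 0.1358]
tool_rot: [-3.141, 0.0, -1.764]
contact_force: [1.0, -0.2, -2.2]
opening: 0.0175
grip_force: 40.9
```

{"fn": "send_rows", "kwargs": {
  "targets": [
    [0,0,0,0,0],
    [0,0,0,0,0],
    [0,0,0,0,0]
  ]
}}

```text
time: 5.5
tool_pos: [0.489, 0.2877, 0.1358]
tool_rot: [3.141, -0.0, -1.764]
contact_force: [0.1, 0.4, -2.4]
opening: 0.0173
grip_force: 45.0
```

{"fn": "send_rows", "kwargs": {
  "targets": [
    [0,0,0,0.015,0],
    [0,0,0,0.02,0],
    [0,0,0,0.03,0],
    [0,0,0,0.03,0],
    [0,0,0,0.03,0]
  ]
}}

```text
time: 6.0
tool_pos: [0.4888, 0.2876, 0.2619]
tool_rot: [3.141, -0.0, -1.764]
contact_force: [0.5, -0.4, -1.3]
opening: 0.0174
grip_force: 45.0
```

{"fn": "send_rows", "kwargs": {
  "targets": [
    [0,0,0,0.01,0],
    [0,0,0,0,0],
    [0,0,0,0,0]
  ]
}}

```text
time: 6.3
tool_pos: [0.4884, 0.2875, 0.2691]
tool_rot: [3.139, -0.001, -1.764]
contact_force: [0.3, -0.5, -2.1]
opening: 0.017
grip_force: 45.0
```

```bash
cat > stick.py <<'E'
from h import *
def stick(P,im,o,zf):
    "axis/foot of hanging stick near xy o; zf expected foot underside"
    D=np.hypot(P[...,0]-o[0],P[...,1]-o[1]);z=P[...,2]
    for a,b in((-.006,.018),(.025,.06),(.06,.1)):
        m=(D<.035)&(z>zf+a)&(z<zf+b)
        if m.sum()>3: q=P[m]*1000; print((a,b),m.sum(),"med",np.median(q,0).round(1),"min",np.percentile(q,2,axis=0).round(1),"max",np.percentile(q,98,axis=0).round(1))
E
python3 - <<'E'
from stick import *
s=observe();print(s["tool_pos"],s["contact_force"])
im,d,P=grab("scene"); stick(P,im,s["tool_pos"],s["tool_pos"][2]-.131)
cv2.imwrite("pics/s2.png",cv2.resize(im[40:240,330:530,::-1],None,fx=2.5,fy=2.5,interpolation=2))
z=P[...,2];ws=np.zeros_like(z,bool);ws[150:230,370:440]=1
i=im.astype(int);m=ws&(z>.082)&(z<.1)&(i[...,0]>120)&(i[...,1]<70);print("rim",cv2.minEnclosingCircle(P[m][:,:2].astype(np.float32)*1000))
s0=np.load("scene0.npz");P0=s0["P"];i=s0["im"].astype(int);m=ws&(P0[...,2]>.082)&(P0[...,2]<.1)&(i[...,0]>120)&(i[...,1]<70);print("rim0",cv2.minEnclosingCircle(P0[m][:,:2].astype(np.float32)*1000))
E
```

```text
[0.48839432 0.2874751  0.26911094] [ 0.25019433 -0.5155079  -2.0518215 ]
(-0.006, 0.018) 104 med [500.4 278.8 148.7] min [480.9 268.2 137.5] max [508.7 300.7 154.6]
(0.025, 0.06) 88 med [495.8 282.7 179. ] min [486.7 276.6 163.4] max [500.9 292.6 196.4]
(0.06, 0.1) 98 med [495.7 282.9 219. ] min [488.4 276.9 199.5] max [499.7 293.2 237. ]
rim ((558.7081298828125, 299.510498046875), 109.32804870605469)
rim0 ((558.448486328125, 293.86260986328125), 107.69155883789062)
```

View pics/s2.png

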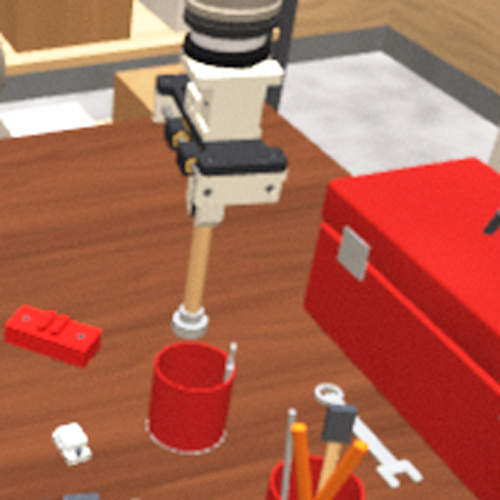

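The stick is out, upright at (190,320) with its foot clear of the tin, and the tin is still standing. Now to the channel entrance.

{"fn": "send_rows", "kwargs": {
  "targets": [
    [0,-0.002,-0.033,0,0],
    [0,-0.002,-0.033,0,0],
    [0,-0.002,-0.033,0,0],
    [0,-0.002,-0.033,0,0],
    [0,-0.002,-0.033,0,0]
  ]
}}

```text
time: 6.85
tool_pos: [0.478, 0.1214, 0.269]
tool_rot: [3.139, -0.001, -1.764]
contact_force: [-0.2, -0.2, -2.1]
opening: 0.0176
grip_force: 45.0
```

{"fn": "send_rows", "kwargs": {
  "targets": [
    [0,-0.002,-0.033,0,0],
    [0,-0.002,-0.033,0,0],
    [0,-0.002,-0.033,0,0],
    [0,0,0,0,0],
    [0,0,0,0,0]
  ]
}}

```text
time: 7.35
tool_pos: [0.4725, 0.0234, 0.2695]
tool_rot: [3.139, 0.0, -1.766]
contact_force: [-0.5, 0.4, -2.1]
opening: 0.0168
grip_force: 45.0
```

{"fn": "send_rows", "kwargs": {
  "targets": [
    [0,0,0,-0.03,0],
    [0,0,0,-0.03,0],
    [0,0,0,-0.03,0],
    [0,0,0,0,0]
  ]
}}

```text
time: 7.75
tool_pos: [0.4701, 0.0252, 0.1768]
tool_rot: [3.132, -0.0, -1.763]
contact_force: [0.8, -0.2, -2.0]
opening: 0.0171
grip_force: 45.0
```

Run:
```python
from stick import *
s=observe();print(s["tool_pos"],s["tool_rot"],s["qpos"].round(2),s["contact_force"])
im,d,P=grab("scene"); stick(P,im,s["tool_pos"],s["tool_pos"][2]-.131)
cv2.imwrite("pics/s3.png",cv2.resize(im[130:310,215:405,::-1],None,fx=4,fy=3.3,interpolation=2))
```

```text
[0.47006672 0.02522532 0.17683484] [ 3.13214137e+00 -3.84069314e-04 -1.76296790e+00] [-0.11  0.3   1.74  0.    1.12 -3.06] [ 0.79518856 -0.22237276 -2.04615752]
(-0.006, 0.018) 97 med [481.7  20.6  57. ] min [463.8   7.5  45.5] max [488.6  40.5  62.7]
(0.025, 0.06) 74 med [477.1  22.9  85.3] min [469.9  15.3  71.2] max [482.1  32.9 104.2]
(0.06, 0.1) 86 med [478.1  22.4 126.2] min [470.9  15.6 106.8] max [481.5  31.  144.7]
```

View pics/s3.png

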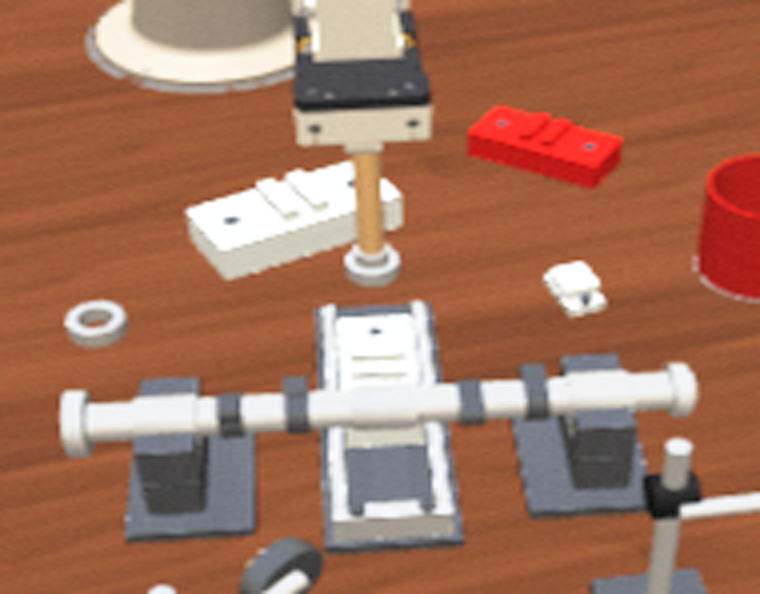

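The stick hangs right over the channel entry (foot at crop (372,263)), with the block at (377,350). Lower slightly, with a small yaw back for joint-6 margin.

{"fn": "send_rows", "kwargs": {
  "targets": [
    [0,0,0,0,-0.1],
    [0,0,0,0,-0.05],
    [0,0,0,-0.015,0],
    [0,0,0,-0.016,0],
    [0,0,0,0,0]
  ]
}}

```text
time: 8.3
tool_pos: [0.4727, 0.0243, 0.1497]
tool_rot: [3.14, -0.0, -1.914]
contact_force: [-0.3, -0.5, -1.0]
opening: 0.0168
grip_force: 45.0
```

{"fn": "send_rows", "kwargs": {
  "targets": [
    [0,0.0098,-0.0019,0,0],
    [0,0.0098,-0.0019,0,0],
    [0,0,0,0,0]
  ]
}}

```text
time: 8.6
tool_pos: [0.4948, 0.0196, 0.1508]
tool_rot: [-3.139, 0.001, -1.915]
contact_force: [1.6, 1.2, -2.8]
opening: 0.0174
grip_force: 45.0
```

```bash
cat > loc.py <<'E'
from stick import *
def loc(p):
    a=np.radians(-11);dx,dy=p[0]-.635,p[1]+.0075
    return np.round([1000*(dx*np.cos(a)+dy*np.sin(a)),1000*(-dx*np.sin(a)+dy*np.cos(a))],1)
E
python3 - <<'E'
from loc import *
s=observe();print(s["tool_pos"],loc(s["tool_pos"]),s["tool_rot"],s["qpos"].round(2),s["contact_force"])
im,d,P=grab("scene"); stick(P,im,s["tool_pos"],s["tool_pos"][2]-.131)
E
```

```text
[0.49483534 0.01962191 0.15080654] [-1.428e+02 -1.000e-01] [-3.13874956e+00  7.22215247e-04 -1.91450286e+00] [-0.12  0.36  1.72  0.    1.05 -2.91] [ 1.59256645  1.15204614 -2.79870474]
(-0.006, 0.018) 145 med [508.3  14.8  32.5] min [480.4 -13.2  17.8] max [527.2  49.8  37.7]
(0.025, 0.06) 74 med [503.7  16.2  61. ] min [494.3   9.   45.2] max [507.5  26.5  77.7]
(0.06, 0.1) 88 med [503.1  17.1  99.9] min [496.5  10.1  80.4] max [507.2  26.8 117.9]
```

{"fn": "send_rows", "kwargs": {
  "targets": [
    [0,0,0,-0.004,0],
    [0,0.0049,-0.00095,0,0],
    [0,0.0049,-0.00095,0,0],
    [0,0.0049,-0.00095,0,0],
    [0,0.0049,-0.00095,0,0]
  ]
}}

```text
time: 9.15
tool_pos: [0.5124, 0.0161, 0.1456]
tool_rot: [3.141, -0.0, -1.914]
contact_force: [-0.5, 1.3, -3.2]
opening: 0.0175
grip_force: 45.0
```

{"fn": "send_rows", "kwargs": {
  "targets": [
    [0,0.0049,-0.00095,0,0],
    [0,0.0049,-0.00095,0,0],
    [0,0.0049,-0.00095,0,0],
    [0,0.0049,-0.00095,0,0],
    [0,0.0049,-0.00095,0,0]
  ]
}}

```text
time: 9.65
tool_pos: [0.5371, 0.0113, 0.1457]
tool_rot: [3.141, 0.0, -1.914]
contact_force: [-0.9, -0.8, -3.0]
opening: 0.0175
grip_force: 45.0
```

{"fn": "send_rows", "kwargs": {
  "targets": [
    [0,0.0029,-0.00057,0,0],
    [0,0.0029,-0.00057,0,0],
    [0,0.0029,-0.00057,0,0],
    [0,0.0029,-0.00057,0,0],
    [0,0,0,0,0]
  ]
}}

```text
time: 10.15
tool_pos: [0.549, 0.0089, 0.1458]
tool_rot: [-3.14, 0.0, -1.914]
contact_force: [-0.5, 1.3, -3.0]
opening: 0.0174
grip_force: 45.0
```

Run:
```python
from loc import *
s=observe();print(s["tool_pos"],loc(s["tool_pos"]),s["tool_rot"],s["qpos"].round(2),s["contact_force"],s["torque"])
im,d,P=grab("scene"); stick(P,im,s["tool_pos"],s["tool_pos"][2]-.131)
cv2.imwrite("pics/s4.png",cv2.resize(im[130:310,215:405,::-1],None,fx=4,fy=3.3,interpolation=2))
```

```text
[0.54904428 0.00892536 0.1457907 ] [-87.5  -0.3] [-3.14039953e+00  1.90424532e-04 -1.91441546e+00] [-0.12  0.46  1.58 -0.    1.1  -2.92] [-0.47535783  1.27326123 -3.00548487] [0.10519158 0.14391289 0.02075746]
(-0.006, 0.018) 121 med [549.9  16.1  20.9] min [523.3 -24.5   9. ] max [572.3  40.8  31.6]
(0.025, 0.06) 77 med [557.3   6.7  55.8] min [547.6  -0.6  39.9] max [561.8  16.8  73.4]
(0.06, 0.1) 87 med [557.8   6.4  94.5] min [551.9  -0.8  76.2] max [561.2  14.6 113.6]
```

View pics/s4.png

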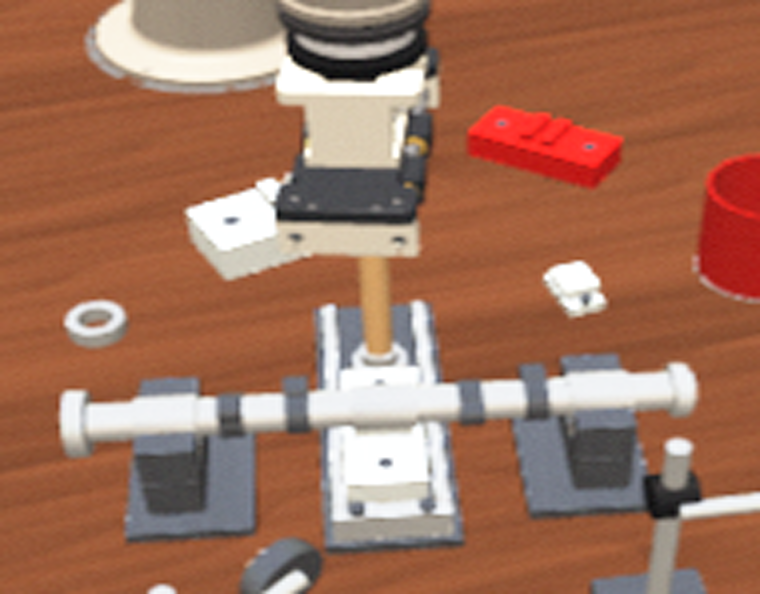

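The block is under the camshaft, its front at crop row 490, with the stop at about row 510. A short gap remains, so I'll creep.

{"fn": "send_rows", "kwargs": {
  "targets": [
    [0,0.002,-0.0004,0,0],
    [0,0.002,-0.0004,0,0],
    [0,0.002,-0.0004,0,0],
    [0,0.002,-0.0004,0,0],
    [0,0.002,-0.0004,0,0]
  ]
}}

```text
time: 10.7
tool_pos: [0.5583, 0.0071, 0.1458]
tool_rot: [3.141, -0.0, -1.914]
contact_force: [-4.3, 1.4, 1.6]
opening: 0.0172
grip_force: 45.0
```

{"fn": "send_rows", "kwargs": {
  "targets": [
    [0,0.001,-0.0002,0,0],
    [0,0.001,-0.0002,0,0],
    [0,0,0,0,0]
  ]
}}

```text
time: 11.0
tool_pos: [0.5605, 0.0067, 0.1457]
tool_rot: [-3.141, 0.0, -1.914]
contact_force: [-2.9, 1.8, -0.3]
opening: 0.0173
grip_force: 45.0
```

{"fn": "send_rows", "kwargs": {
  "targets": [
    [0,0.001,-0.0002,0,0],
    [0,0.001,-0.0002,0,0],
    [0,0,0,0,0]
  ]
}}

```text
time: 11.3
tool_pos: [0.563, 0.0061, 0.1457]
tool_rot: [-3.14, 0.0, -1.914]
contact_force: [-1.0, -0.4, -2.7]
opening: 0.0172
grip_force: 45.0
```

{"fn": "send_rows", "kwargs": {
  "targets": [
    [0,0.001,-0.0002,0,0],
    [0,0.001,-0.0002,0,0],
    [0,0,0,0,0]
  ]
}}

```text
time: 11.6
tool_pos: [0.5646, 0.0058, 0.1457]
tool_rot: [-3.141, 0.0, -1.914]
contact_force: [-2.3, 0.4, -2.3]
opening: 0.0175
grip_force: 45.0
```

{"fn": "send_rows", "kwargs": {
  "targets": [
    [0,0.001,-0.0002,0,0],
    [0,0.001,-0.0002,0,0],
    [0,0,0,0,0]
  ]
}}

```text
time: 11.9
tool_pos: [0.5656, 0.0057, 0.1457]
tool_rot: [3.14, -0.0, -1.914]
contact_force: [-5.5, 1.1, 1.3]
opening: 0.0174
grip_force: 45.1
```

Run:
```python
from loc import *
s=observe();print(s["tool_pos"],loc(s["tool_pos"]),s["tool_rot"],s["contact_force"],s["torque"])
im,d,P=grab("scene"); stick(P,im,s["tool_pos"],s["tool_pos"][2]-.131)
cv2.imwrite("pics/s5.png",cv2.resize(im[205:305,280:350,::-1],None,fx=6,fy=6,interpolation=2))
```

```text
[0.56560519 0.00569294 0.14572353] [-70.6  -0.3] [ 3.13961310e+00 -2.96456528e-04 -1.91434095e+00] [-5.51146693  1.0596206   1.31588781] [0.42221166 1.51290655 0.04453022]
(-0.006, 0.018) 99 med [563.7   6.1  21.7] min [538.1 -27.8   9. ] max [577.9  38.   31.8]
(0.025, 0.06) 74 med [573.    3.4  56.7] min [567.4  -3.4  40.8] max [576.9  12.6  73.8]
(0.06, 0.1) 88 med [573.5   3.3  95. ] min [566.2  -3.9  75.6] max [576.7  13.2 112.8]
```

View pics/s5.png

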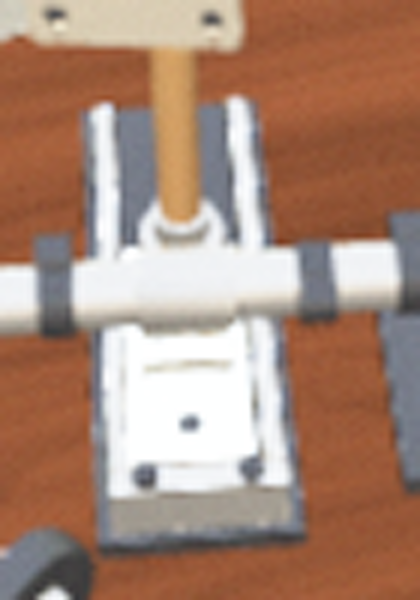

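The block's front (row ~462) has reached the stop plate, whose bolts show at (145,475) and (250,468). Force is rising, so I'll press a bit more.

{"fn": "send_rows", "kwargs": {
  "targets": [
    [0,0.001,-0.0002,0,0],
    [0,0.001,-0.0002,0,0],
    [0,0,0,0,0]
  ]
}}

```text
time: 12.25
tool_pos: [0.5666, 0.0056, 0.1457]
tool_rot: [3.137, -0.001, -1.914]
contact_force: [-8.1, 2.2, 3.8]
opening: 0.0175
grip_force: 45.2
```

{"fn": "send_rows", "kwargs": {
  "targets": [
    [0,0.001,-0.0002,0,0],
    [0,0,0,0,0]
  ]
}}

```text
time: 12.45
tool_pos: [0.5671, 0.0055, 0.1456]
tool_rot: [3.136, -0.001, -1.914]
contact_force: [-9.1, 1.3, 4.5]
opening: 0.0172
grip_force: 45.2
```

{"fn": "send_rows", "kwargs": {
  "targets": [
    [0,0.001,-0.0002,0,0],
    [0,0.001,-0.0002,0,0],
    [0,0,0,0,0]
  ]
}}

```text
time: 12.75
tool_pos: [0.5683, 0.0054, 0.1455]
tool_rot: [3.134, -0.001, -1.914]
contact_force: [-11.1, 3.3, 6.9]
opening: 0.0172
grip_force: 45.4
```

{"fn": "send_rows", "kwargs": {
  "targets": [
    [0,-0.005,0.001,0,0],
    [0,-0.01,0.002,0,0],
    [0,-0.015,0.003,0,0],
    [0,0,0,0,0],
    [0,0,0,0,0]
  ]
}}

```text
time: 13.25
tool_pos: [0.5422, 0.0103, 0.1463]
tool_rot: [-3.139, 0.001, -1.914]
contact_force: [-0.1, 0.7, -1.8]
opening: 0.0177
grip_force: 45.0
```

Run:
```python
from loc import *
s=observe();print(s["tool_pos"],loc(s["tool_pos"]),s["tool_rot"],s["contact_force"])
im,d,P=grab("scene"); stick(P,im,s["tool_pos"],s["tool_pos"][2]-.131)
def gap(P,im):
    a=np.radians(-11);L=P[...,:2]-[.635,-.0075];X=L@[np.cos(a),np.sin(a)];Y=L@[-np.sin(a),np.cos(a)];z=P[...,2]
    w=(abs(Y+.003)<.016)&(z<.06)
    for x0 in np.arange(.025,.085,.004):
        m=w&(X>x0)&(X<=x0+.004)
        if m.any(): print(round(x0*1000),m.sum(),"z",(np.median(z[m])*1000).round(1),(z[m].min()*1000).round(),"rgb",np.median(im[m],0))
gap(P,im)
```

```text
[0.54224743 0.01031589 0.14633962] [-94.4  -0.2] [-3.13897773e+00  5.11681244e-04 -1.91437849e+00] [-0.06969054  0.71808357 -1.75348998]
(-0.006, 0.018) 193 med [551.3   7.5  20.9] min [518.5 -22.8   9.4] max [564.3  41.9  30.6]
(0.025, 0.06) 74 med [551.    6.8  55.3] min [5.411e+02 4.000e-01 4.070e+01] max [554.3  18.2  74.2]
(0.06, 0.1) 86 med [550.9   7.7  96. ] min [544.9   1.2  76.1] max [554.8  16.2 114.2]
25 17 z 36.6 35.0 rgb [254. 255. 255.]
29 23 z 36.8 34.0 rgb [254. 255. 255.]
33 17 z 36.7 34.0 rgb [254. 255. 255.]
37 14 z 37.0 35.0 rgb [254. 255. 255.]
41 26 z 36.5 34.0 rgb [254. 255. 255.]
45 17 z 35.8 34.0 rgb [254. 255. 255.]
49 24 z 36.1 33.0 rgb [254. 255. 255.]
53 18 z 35.7 32.0 rgb [250.5 252.  252. ]
57 23 z 34.8 32.0 rgb [238. 239. 240.]
61 25 z 34.5 32.0 rgb [242. 244. 247.]
65 46 z 28.6 6.0 rgb [166. 158. 149.]
69 121 z 15.7 -5.0 rgb [160. 153. 144.]
73 31 z -1.0 -5.0 rgb [148.  85.  56.]
77 23 z -1.6 -4.0 rgb [155.  89.  57.]
81 15 z -1.7 -3.0 rgb [157.  90.  56.]
```

No gap is left between block and stop, so it is home. Now up and across to the tray.

{"fn": "send_rows", "kwargs": {
  "targets": [
    [0,-0.003,0.001,0.02,0],
    [0,0,0,0.03,0],
    [0,0,0,0.03,0],
    [0,0,0,0,-0.1],
    [0,-0.007,-0.03,0,-0.1]
  ]
}}

```text
time: 13.8
tool_pos: [0.5332, -0.0168, 0.2271]
tool_rot: [-3.138, 0.003, -2.115]
contact_force: [1.0, 0.4, -3.1]
opening: 0.0172
grip_force: 45.0
```

{"fn": "send_rows", "kwargs": {
  "targets": [
    [0,-0.007,-0.035,0,-0.1],
    [0,-0.007,-0.035,0,-0.1],
    [0,-0.007,-0.035,0,-0.1],
    [0,-0.007,-0.035,0,-0.1],
    [0,-0.007,-0.035,0,-0.1]
  ]
}}

```text
time: 14.3
tool_pos: [0.4966, -0.1955, 0.226]
tool_rot: [-3.14, 0.001, -2.619]
contact_force: [-0.0, -0.4, -2.0]
opening: 0.0174
grip_force: 45.0
```

{"fn": "send_rows", "kwargs": {
  "targets": [
    [0,-0.007,-0.035,0,-0.1],
    [0,-0.007,-0.035,0,-0.1],
    [0,-0.007,-0.035,0,-0.1],
    [0,-0.007,-0.035,0,0],
    [0,0,0,0,0]
  ]
}}

```text
time: 14.8
tool_pos: [0.4677, -0.3384, 0.2254]
tool_rot: [-3.139, -0.0, -2.919]
contact_force: [0.6, 0.2, -1.5]
opening: 0.0172
grip_force: 45.0
```

Run:
```python
from loc import *
s=observe();print(s["tool_pos"],s["tool_rot"],s["qpos"].round(2),s["contact_force"])
im,d,P=grab("scene"); stick(P,im,s["tool_pos"],s["tool_pos"][2]-.131)
z=P[...,2];m=(abs(z-.018)<.006)&(np.hypot(P[...,0]-.471,P[...,1]+.337)<.11)
print("tray scene",cv2.minAreaRect(P[m][:,:2].astype(np.float32)*1000))
t=np.load("top0.npz");m=(abs(t["P"][...,2]-.018)<.006)&(np.hypot(t["P"][...,0]-.471,t["P"][...,1]+.337)<.095);print("tray top",cv2.minAreaRect(t["P"][m][:,:2].astype(np.float32)*1000))
```

```text
[ 0.46765317 -0.33839437  0.2254439 ] [-3.13883352e+00 -8.02654742e-06 -2.91876865e+00] [-0.76  0.44  1.38 -0.    1.32 -2.55] [ 0.58764124  0.22942891 -1.50813632]
(-0.006, 0.018) 127 med [ 482.6 -337.9  105.8] min [ 462.7 -357.5   94. ] max [ 489.3 -323.7  111.5]
(0.025, 0.06) 108 med [ 477.7 -339.   135.2] min [ 469.9 -349.4  119.7] max [ 483.1 -331.3  153.6]
(0.06, 0.1) 116 med [ 477.4 -339.1  175.5] min [ 470.4 -348.5  156.2] max [ 480.8 -331.8  193.2]
tray scene ((471.8341979980469, -342.1294860839844), (131.0324249267578, 134.8270721435547), 79.95307922363281)
tray top ((471.07391357421875, -333.1940002441406), (143.8736114501953, 132.18626403808594), 80.20015716552734)
```

{"fn": "send_rows", "kwargs": {
  "targets": [
    [0,0.003,0,-0.02,0],
    [0,0,0,-0.025,0],
    [0,0,0,-0.025,0],
    [0,0,0,-0.01,0],
    [0,0,0,0,0]
  ]
}}

```text
time: 15.35
tool_pos: [0.4712, -0.3324, 0.1446]
tool_rot: [3.139, -0.001, -2.914]
contact_force: [1.5, 0.8, -2.6]
opening: 0.0171
grip_force: 45.0
```

{"fn": "send_rows", "kwargs": {
  "targets": [
    [0,0,0,-0.003,0],
    [0,0,0,-0.002,0],
    [0,0,0,0,0],
    [0,0,0,0,0]
  ]
}}

```text
time: 15.75
tool_pos: [0.4715, -0.3337, 0.1414]
tool_rot: [-3.141, 0.001, -2.914]
contact_force: [-0.2, 0.4, -1.9]
opening: 0.0173
grip_force: 45.0
```

{"fn": "send_rows", "kwargs": {
  "targets": [
    [0,0,0,-0.002,0],
    [0,0,0,0,0]
  ]
}}

```text
time: 15.95
tool_pos: [0.4712, -0.3334, 0.1387]
tool_rot: [3.141, -0.0, -2.914]
contact_force: [0.2, 0.6, -2.2]
opening: 0.0173
grip_force: 45.0
```

{"fn": "send_rows", "kwargs": {
  "targets": [
    [0,0,0,-0.002,0],
    [0,0,0,0,0]
  ]
}}

```text
time: 16.15
tool_pos: [0.4711, -0.3334, 0.1365]
tool_rot: [3.141, -0.0, -2.914]
contact_force: [-0.5, 0.6, -1.6]
opening: 0.0176
grip_force: 45.0
```

{"fn": "send_rows", "kwargs": {
  "targets": [
    [0,0,0,-0.0015,0],
    [0,0,0,0,0]
  ]
}}

```text
time: 16.35
tool_pos: [0.4712, -0.3334, 0.135]
tool_rot: [3.141, -0.0, -2.914]
contact_force: [0.5, 0.2, -2.2]
opening: 0.0172
grip_force: 45.0
```

{"fn": "send_rows", "kwargs": {
  "targets": [
    [0,0,0,-0.0015,0],
    [0,0,0,0,0]
  ]
}}

```text
time: 16.55
tool_pos: [0.4715, -0.3336, 0.1347]
tool_rot: [-3.141, 0.001, -2.914]
contact_force: [-1.5, 0.7, 4.8]
opening: 0.017
grip_force: 45.0
```

{"fn": "send_rows", "kwargs": {
  "targets": [
    [0,0,0,-0.001,0],
    [0,0,0,0,0]
  ]
}}

```text
time: 16.75
tool_pos: [0.4717, -0.3337, 0.1347]
tool_rot: [-3.14, 0.001, -2.914]
contact_force: [-2.7, 2.0, 11.0]
opening: 0.0171
grip_force: 45.0
```

On the floor. Relax, release gently, then straight up.

{"fn": "send_rows", "kwargs": {
  "targets": [
    [0,0,0,0.001,0],
    [0,0,0,0,0]
  ],
  "grip_force": 5
}}

```text
time: 16.95
tool_pos: [0.4717, -0.3338, 0.1346]
tool_rot: [-3.14, 0.001, -2.914]
contact_force: [-0.8, 0.2, 6.3]
opening: 0.0178
grip_force: 5.0
```

{"fn": "send_rows", "kwargs": {
  "targets": [
    [0.25,0,0,0,0],
    [0.35,0,0,0,0],
    [0.5,0,0,0,0],
    [0.5,0,0,0,0],
    [0.5,0,0,0,0]
  ]
}}

```text
time: 17.45
tool_pos: [0.4712, -0.3335, 0.1335]
tool_rot: [3.141, -0.0, -2.914]
contact_force: [-0.2, -0.8, 1.2]
opening: 0.0449
grip_force: 0.0
```

{"fn": "send_rows", "kwargs": {
  "targets": [
    [0.6,0,0,0,0],
    [0.6,0,0,0,0],
    [0.6,0,0,0.01,0],
    [0.6,0,0,0.02,0],
    [0.6,0,0,0.03,0]
  ]
}}

```text
time: 17.95
tool_pos: [0.4707, -0.3329, 0.1937]
tool_rot: [3.139, -0.002, -2.914]
contact_force: [0.8, -1.4, -0.0]
opening: 0.0546
grip_force: 0.0
```

{"fn": "send_rows", "kwargs": {
  "targets": [
    [0.6,0,0,0.03,0],
    [0.6,0,0,0.03,0],
    [0.6,-0.02,0,0,0],
    [0.6,-0.05,-0.02,0,0],
    [0.6,-0.05,-0.03,0,0]
  ]
}}

```text
time: 18.45
tool_pos: [0.3612, -0.3772, 0.2548]
tool_rot: [-3.141, 0.0, -2.911]
contact_force: [-0.3, -1.3, 0.2]
opening: 0.055
grip_force: 0.0
```

Run:
```python
from loc import *
s=observe();print(s["time"],s["tool_pos"],s["contact_force"])
im,d,P=grab("scene"); it,_,Pt=grab("top")
stick(P,im,[.471,-.3335],.004)
cv2.imwrite("pics/fin.png",np.vstack([cv2.resize(im[90:400,:,::-1],(800,300)),cv2.resize(it[80:290,100:560,::-1],(800,300))]))
```

```text
18.45 [ 0.36118046 -0.37717526  0.25483499] [-0.30032055 -1.27164597  0.19378118]
(-0.006, 0.018) 362 med [ 483.2 -327.8    3.4] min [ 4.427e+02 -3.641e+02 -1.000e-01] max [ 503.7 -301.6   18.9]
(0.025, 0.06) 84 med [ 481.2 -333.8   44.7] min [ 473.9 -344.5   29.7] max [ 485.4 -326.8   62.9]
(0.06, 0.1) 99 med [ 481.3 -333.8   84.3] min [ 475.2 -343.2   64.9] max [ 484.9 -326.9  102.3]
```

View pics/fin.png

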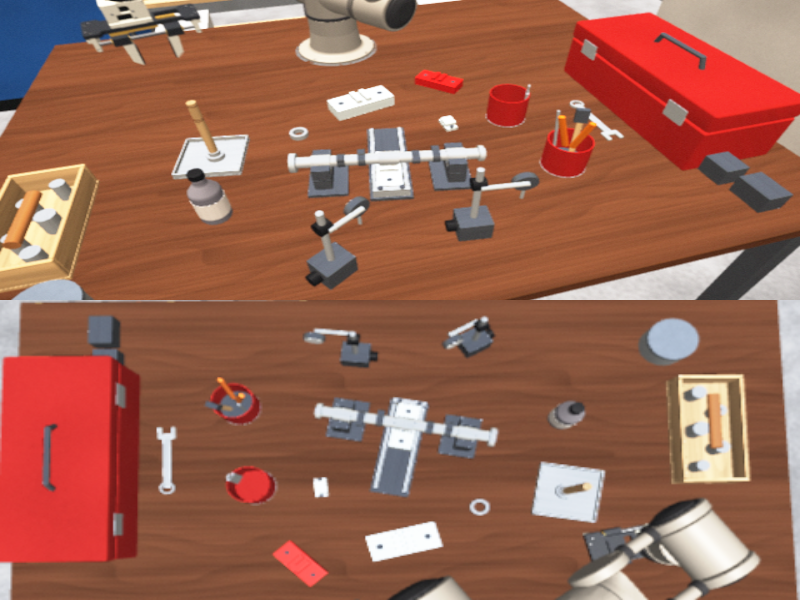

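The stick stands upright in the tray at (205,130) in the upper view. The block is home under the camshaft at (390,178), and the tins and bystanders have not moved. Handing in.

```bash
python3 -c "from cell import hand_in; print(hand_in())"
```

```text
the job is handed in; nothing more can be done
None
```

The job is handed in at about 18.5 s: the steady block is home against the stop, the stick stands upright on its foot in the tray, and the tin and the rest of the bench look unmoved in the final pictures.

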